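# Load the blister-card sealing press

### The arm

A 6-joint arm with a two-finger parallel gripper is mounted at the origin on the work surface. World frame = base frame: x ahead of the robot, y to its left, z up, the work surface at z = 0. Lengths are in mm, angles in rad, forces in N, time in s.
With the tool pointing down it reaches from about 350 to 975 mm from the base axis. Payload 7.1 kg.
Tool frame: the origin (TCP) lies on the mounting face of the last link; the fingertips stand 182 mm ahead of it and the grasp point (between the pads) lies 163 mm ahead of it (ctrl.finger_overhang is the distance from the TCP to the fingertips, in mm); z points along the fingers, y is the direction in which the jaws open and shut (so a half turn about z gives the same grasp; the last joint's range is limited). The gripper opens to 88 mm and grips with 3 to 60 N. Pads are 20 mm wide; open, the fingers measure 115 mm over their backs; the gripper's body (75 mm by 178 mm) begins 61 mm behind the grasp point.
Start: joints at [1.162, 0.423, 1.63, -0, 1.089, -0.019], TCP at [237.47, 578.113, 404.675] pointing down, gripper open.
Joint ranges: [-3, 3], [-0.9, 2.11], [0.09, 2.58], [-1.31, 4.45], [0.11, 2.69], [-2.54, 2.54]. Speed limits (rad/s): [2.39, 2.39, 3.01, 3.14, 3.14, 3.14].

### API

Orientations are given as a rotation vector (axis times angle).
In Python, from workcell import ctrl, viewer, recognise gives the robot as it stands.
- The arm moves only by the shell command python3 -m handwheel 'ROWS'. ROWS is JSON, a list of rows, each an object of numbers: "gripper": the closure, from 0 (fully open) to 1 (shut); "tx", "ty", "tz": the shift along the tool's x, y, z in m; "rx", "ry", "rz": the turn, a rotation vector about the tool's x, y, z in degrees. In form: [{"gripper": .., "tx": .., "ty": .., "tz": .., "rx": .., "ry": .., "rz": ..}, ...]. A call has 1 to 8 rows; each row shifts and turns the commanded pose from where the row before left it, along the tool's axes as they then stand; what a row does not reach is not made up. A row lasts 1/8 s, in which the tool goes at most 62.5 mm and 10.7 degrees, less where a joint would pass 70% of its speed; a pose out of reach is approached as far as the arm can. A call with a gripper value outside its range is refused whole. The fingers move at their own pace and stop on an object; the grip force is fixed at half the most. Time passes only in rows, so rows that do not move let the fingers close. It gives the time, the measured TCP pose, the force and the opening at its end, in the units of the state.
- ctrl.get_obs(): the state, without advancing time (a new reading comes with each control period).
- viewer.get_image(name): name is "scene" or "top" or "wrist"; returns a dict with "image" (480x640x3 uint8, red, green, blue), "range_z" (480x640 float32, mm along the optical axis (not along the pixel's ray), 0 where there is no reading), "vfov" (degrees; the focal length in pixels is half the picture's height over the tangent of half this angle, whatever the lens; pixels are square), "cx", "cy" (the principal point, pixels), "k1" (the pictures are not rectified: a ray, as slopes to the right and down, at radius r is drawn at 1 + k1 r^2 times it, then the intrinsics apply), "extrinsics" (4x4, takes a point from world to camera coordinates); the wrist camera has in their place "T_tool_cam" (4x4, takes a point from camera to tool coordinates, whose origin is the TCP and whose axes are the flange's). Camera axes: x right, y up, looking along -z (the intrinsics and any distortion apply to the point x, -y, -z); pixel columns grow to the right and rows downward; lengths in mm; the calibration is good to about 2 mm. A picture is of the moment at which its call begins: read the wrist's pose just before it.
- ctrl.close_job(): hands the job in, once; it reports no verdict.
Trained networks look in a picture, given as the dict that the camera call returned (one of the last four; its "shot" number tells which), for a name from the list of things; names that differ only in an ending like _2 or _b are one class to them, and where a whole thing is asked for, a point or a joint stands for the part that bears it (a point fixed in the world has none). Each returns a list of dicts, best first, with "p" (0 to 1); they miss things now and then, are a little off and sometimes report something else, mostly with a low value. They report only what shows in the picture. A call takes as long as a camera call.
- recognise(picture, name): "xy" ([column, row] as shares, 0 to 1, of the picture: columns of its width, rows of its height, amid what is visible of it).
The state is a dict: "t": time; "qpos": joint angles; "qvel": joint speeds; "joint_torque": joint torques, N m; "ee_pos": TCP position; "orientation": TCP orientation; "ft_force": force on the tool from outside, world axes, zero at the start; "moment": the same for the moment, N m; "width": finger opening in mm.
Only numpy, scipy, OpenCV 4.12 (cv2) and the standard library are available. Lean on these libraries where they do the work, as an engineer would, in place of code of your own. Each camera call takes 0.05 s, during which the arm holds its last target.

### The job

Load the sealing press with the wide, two-row card carrier: draw it out from under the riser shelf by the end that sticks out, let go of it on the open desk, then take a fresh hold of it and lay it flat in the nest of the press's sled. Let go, and push the sled by its push bar straight along its centre line (pushed off-centre it jams on its rail) until the bar rests squarely against the front of the press. Keep the carrier level so that no tablet spills, and leave the slim carrier, the pump bottle, the pill jar and the carton where they are.

Things in the scene. Friction and masses are not known exactly. Their poses are not given: they have to be found in the camera images.
- carrier: The wide carrier, loose, about 0.36 kg: flat aluminium bar 160 long, 64 wide, 20 high, corners rounded to 10, both ends alike; on top a white card with two rows of seven tablet pockets (to 24 high). Starts flat on the desk under the riser. Origin: centre of its underside, mass centred there. x along its length, at the start pointing out of the riser; z up.
- carrier_nose (a point): Centre of the end face that points out of the riser at the start (80 from the carrier's origin), 10 above the underside; axes as the carrier's. At the start 50 to 64 of this end sticks out of the riser's front: there the bar can be gripped across its width, 20 to 35 from the tip, but not at its middle.
- slim_carrier: Bystander, loose: the slim carrier, same length and make but 40 wide, one row of pockets. It lies under the same shelf, one end out, about 144 beside the wide one, on either side. Origin and axes as the wide carrier's.
- press: Sealing press, fixed: cream housing 200 wide with sloping panel; before it a steel apron (x -235 to 0, 180 wide, top 12 above the desk) with a centre rail 16 wide, 8 high. Origin: on the desk under the middle of the head's front face. x is the way in, z up. Head: x 0 to 205, 66 high up to x 45, rising to 108 at x 95; bail handle to 131 high. The slot under the hood is 140 wide, up to 58 high.
- press_home (a point): Where the sled's origin lies when it is fully in: on the centre line, on the apron's top (12 above the desk), at press x -4, the push bar's front face then touching the head's front. Axes as the press's.
- sled: The press's loose sled, 0.5 kg, 191 long, 100 wide, astride the centre rail in front of the head. Origin: on the apron's top under the middle of its push bar, at the start 186 to 206 short of home; x is the way in. Two short shoes (24 long) at its tail guide it, friction about 1 (0.6 elsewhere): a push more than about 15 off the centre line makes them wedge on the rail.
- sled_push (a point): Middle of the push bar's outer face (a dark flush thumb pad marks it), 26 above the apron's top: the place to push, along the sled's x. The upright steel bar is 160 wide, 8 thick and spans 13.5 to 36 above the apron's top; shoes (35 wide over both, up to 9.5 high) reach 8 behind this face, below it. The push takes 3 to 10 N.
- sled_nest (a point): Centre of the nest floor (top of the sled's plate, 13.5 above the apron's top, 91.5 ahead of the sled's origin): the carrier's origin comes here, its length along the sled's x, either way round. Floor 164 x 67 between fences 12 high that slope outward (30 degrees) to guide it in; they stand along the end 34 of each side, so fingers have room only beside the middle 90.
- riser: Riser shelf, fixed: white board 130 deep, 310 wide, underside 52 and top 62 above the desk, on two side panels 10 thick. Origin: on the desk under its centre. x points out of its open front (front edge at x 65), y along its width. Boxes and jars stand on its back part (x below -10), up to 80 above the board.
- riser_edge (a point): On the desk, below the middle of the riser's front edge. Axes as the riser's.
- pump_bottle: Bystander, loose: clear pump bottle, 68 diameter, 180 high, on the far side of the press's apron. Origin: centre of its underside.
- pill_jar: Bystander, loose: white pill jar, 54 diameter, 75 high, on the far side. Origin: centre of its underside.
- carton: Bystander, loose: white carton 70 x 120 x 45 high, on the far side of the press. Origin: centre of its underside.

How it is judged (in metres and radians):
On the way, in this order (a step that is already met when the one before it is completed fails the run):
1. the wide carrier has been drawn out, so that its middle is at least 20 mm clear of the shelf's front edge, and lies flat on the desk, let go by the robot (x of carrier in the frame of riser_edge above 0.02 m and height (world z) of carrier below 0.005 m and angle between carrier's own z axis and vertical below 0.06 rad and contact force between carrier and the fingers below 0.2 N), for 0.2 s.
2. the wide carrier lies in the sled's nest, let go by the robot, with the sled still out (at least 50 mm short of home) (x of carrier in the frame of sled_nest between -0.006 and 0.006 m and y of carrier in the frame of sled_nest between -0.005 and 0.005 m and z of carrier in the frame of sled_nest between -0.003 and 0.004 m and angle between the x axis of carrier and the x axis of sled, either way round below 0.08 rad and x of sled in the frame of press_home below -0.05 m and contact force between carrier and the fingers below 0.2 N), for 0.2 s.
At the end, for the whole second after the job is handed in: The sled is fully in, at rest, its push bar within 3 mm of the head's front and square to it (within 0.03 rad); the wide carrier lies flat in its nest (within 6 mm lengthwise, 5 mm sideways, 4 mm in height); the slim carrier, pump bottle, pill jar and carton are within 15 mm of where they stood (x of sled in the frame of press_home between -0.003 and 0.003 m and y of sled in the frame of press_home between -0.004 and 0.004 m and z of sled in the frame of press_home between -0.003 and 0.003 m and angle between the x axis of sled and the x axis of press, either way round below 0.03 rad and x of carrier in the frame of sled_nest between -0.006 and 0.006 m and y of carrier in the frame of sled_nest between -0.005 and 0.005 m and z of carrier in the frame of sled_nest between -0.003 and 0.004 m and angle between the x axis of carrier and the x axis of sled, either way round below 0.08 rad and angle between carrier's own z axis and vertical below 0.06 rad and linear speed of each of carrier, sled below 0.01 m/s and distance of each of slim_carrier, pump_bottle, pill_jar, carton from where it was at the start of the episode below 0.015 m); the robot touches nothing.
It fails at once if the wide carrier is tipped more than about 30 degrees from level (tablets spill) (angle between carrier's own z axis and vertical above 0.52 rad).
It fails at once if the slim carrier, the bottle, the jar or the carton is shoved more than 15 mm (distance of any of slim_carrier, pump_bottle, pill_jar, carton from where it was at the start of the episode above 0.015 m).
It also fails if it takes over 58 s, if anything falls off the work surface, if the arm or the gripper's body presses on something with over 40 N, if the wrist force passes 120 N, or if a joint passes its speed limit or range.

## Working session

There is one attempt and no reset: what is moved stays moved. The work goes in short steps, Python scripts to look and compute and a shell command to move; the robot and the scene stay as the last step left them, time stands still between calls to the robot, and variables do not carry over. Pictures are saved under pics/ and viewed, and the job is handed in when it is done.

```bash
ls; mkdir -p pics; cat > h.py <<'E'
import numpy as np,cv2
from scipy.spatial.transform import Rotation as R
from workcell import ctrl,viewer,recognise
def T_tool():
    o=ctrl.get_obs();T=np.eye(4);T[:3,:3]=R.from_rotvec(o['orientation']).as_matrix();T[:3,3]=o['ee_pos'];return T
def cap(n):
    T=T_tool();d=viewer.get_image(n)
    d['c2w']=np.linalg.inv(d['extrinsics']) if 'extrinsics' in d and d['extrinsics'] is not None else T@np.array(d['T_tool_cam'])
    d['f']=240/np.tan(np.radians(d['vfov'])/2);return d
def save(d,fn): cv2.imwrite('pics/'+fn,cv2.cvtColor(d['image'],cv2.COLOR_RGB2BGR))
def ray(d,u,v):
    K=np.array([[d['f'],0,d['cx']],[0,d['f'],d['cy']],[0,0,1.]])
    p=cv2.undistortPoints(np.array([[[u,v]]],float),K,np.array([d['k1'],0,0,0.]))[0,0]
    return np.array([p[0],-p[1],-1.])
def at_z(d,u,v,z):
    r=d['c2w'][:3,:3]@ray(d,u,v);o=d['c2w'][:3,3];return o+r*(z-o[2])/r[2]
def at_depth(d,u,v):
    z=d['range_z'][int(round(v)),int(round(u))];return (d['c2w']@np.r_[ray(d,u,v)*z,1])[:3]
def cloud(d):
    K=np.array([[d['f'],0,d['cx']],[0,d['f'],d['cy']],[0,0,1.]])
    vv,uu=np.mgrid[0:480,0:640]
    p=cv2.undistortPoints(np.stack([uu,vv],-1).reshape(-1,1,2).astype(float),K,np.array([d['k1'],0,0,0.])).reshape(480,640,2)
    z=d['range_z'];P=np.stack([p[...,0]*z,-p[...,1]*z,-z],-1)
    W=P@d['c2w'][:3,:3].T+d['c2w'][:3,3];W[z<=0]=np.nan;return W
def proj(d,P):
    c=(np.linalg.inv(d['c2w'])@np.r_[P,1])[:3];x=c[0]/-c[2];y=-c[1]/-c[2];k=1+d['k1']*(x*x+y*y)
    return d['f']*x*k+d['cx'],d['f']*y*k+d['cy']
E
python3 - <<'E'
from h import *
for n in('scene','top'):
    d=cap(n);save(d,n+'0.png');print(n,d['f'],d['cx'],d['cy'],d['k1'],d['c2w'][:3,3])
    for k in['carrier','carrier_nose','slim_carrier','press','sled','sled_push','sled_nest','riser','pump_bottle','pill_jar','carton']:
        for r in recognise(d,k)[:2]:
            u,v=r['xy'][0]*640,r['xy'][1]*480;print(k,round(r['p'],2),round(u),round(v),at_depth(d,u,v).round(0))
print(ctrl.get_obs())
E
```

```text
pics
scene 576.1129023374222 322.1143811460444 246.61392110154972 -0.16292429005865336 [1264.3010909  -105.51275458  922.05573762]
carrier 0.75 244 199 [ 462. -267.   24.]
carrier_nose 0.96 233 254 [ 605. -278.   20.]
slim_carrier 0.58 393 228 [539.  39.  27.]
slim_carrier 0.47 395 314 [796.  15. 125.]
press 0.81 485 216 [546. 213.  76.]
sled_push 0.89 391 230 [543.  34.  24.]
sled_push 0.75 182 218 [ 549. -378.   64.]
sled_nest 0.78 390 231 [547.  32.  27.]
riser 0.9 185 222 [ 558. -371.   62.]
pump_bottle 0.92 396 313 [792.  16. 121.]
pill_jar 0.62 321 337 [ 810. -105.   72.]
carton 0.79 468 327 [776. 154.  46.]
top 594.6917500023388 331.2670215860556 231.4108132432277 -0.07289976823451791 [ 527.42795742 -108.38830061 1095.38144892]
carrier_nose 0.7 425 237 [ 595. -278.   22.]
slim_carrier 0.74 418 319 [ 448. -264.   27.]
press 0.79 148 286 [504. 206.  80.]
sled 0.66 248 268 [537.  41.  26.]
sled_push 0.98 251 267 [540.  35.  28.]
sled_push 0.71 426 237 [ 594. -280.   20.]
sled_nest 0.6 248 268 [537.  42.  26.]
riser 0.57 480 278 [ 522. -368.   61.]
pill_jar 0.68 330 131 [ 776. -106.   73.]
carton 0.76 183 146 [755. 159.  47.]
{'t': 1.2, 'qpos': array([ 1.16199167e+00,  4.23108402e-01,  1.62990633e+00, -2.48643118e-06,
        1.08862002e+00, -1.89871842e-02]), 'qvel': array([ 5.57631041e-04, -2.50091825e-04, -3.40704548e-04, -8.55326080e-05,
        3.25499915e-04,  2.54667579e-04]), 'joint_torque': array([-1.35302274e-03, -5.44578123e+01, -2.74049950e+01,  6.44444861e-02,
        1.69343781e-02, -6.83149409e-06]), 'ee_pos': array([237.47362428, 578.10650695, 404.66731829]), 'orientation': array([-6.08451151e-01, -3.08210139e+00,  6.53619236e-05]), 'ft_force': array([ 0.62832895,  0.60648492, -0.04995519]), 'moment': array([0.01614943, 0.01302732, 0.0812312 ]), 'width': 87.49661751013367}
```

View pics/scene0.png

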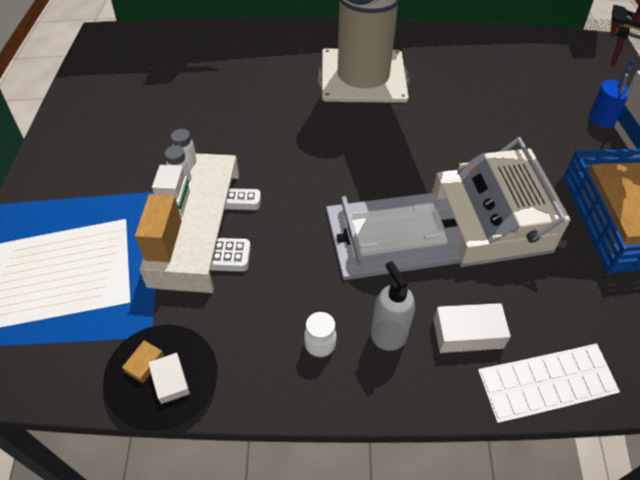

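View pics/top0.png

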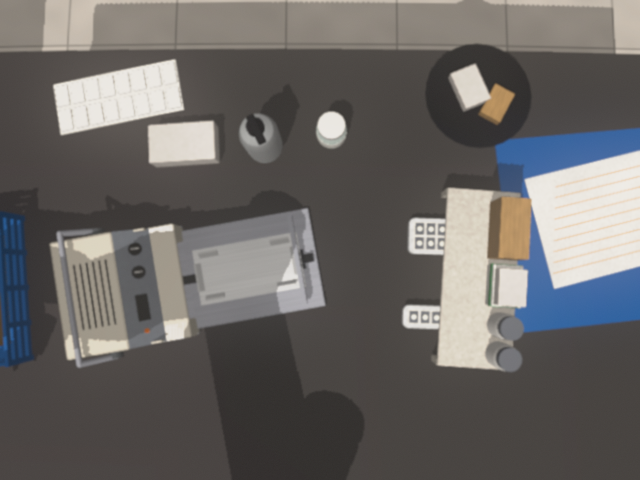

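```bash
python3 - <<'E'
from h import *
d=cap('top');np.save('top_c.npy',cloud(d));W=cloud(d)
s=cap('scene');Ws=cloud(s)
def rect(W,m,name):
    m=m.astype(np.uint8);n,l,st,c=cv2.connectedComponentsWithStats(m)
    for i in range(1,n):
        if st[i,4]<60: continue
        P=W[l==i];r=cv2.minAreaRect(P[:,:2].astype(np.float32));print(name,st[i,4],'c',np.round(r[0],1),'sz',np.round(r[1],1),'ang',round(r[2],2),'z',np.median(P[:,2]).round(1))
for n,w in(('top',W),('scene',Ws)):
    x,y,z=w[...,0],w[...,1],w[...,2]
    A=(x>330)&(x<700)
    print(n,'desk z',np.nanmedian(z[(y>-200)&(y<-100)&A]))
    rect(w,A&(y<-180)&(y>-330)&(z>12)&(z<35),'carriers')
    rect(w,A&(y<-300)&(y>-450)&(z>55)&(z<68),'riser')
    rect(w,A&(y>-150)&(y<150)&(z>6)&(z<60),'apron+')
    rect(w,A&(y>-150)&(y<150)&(z>33)&(z<60),'bar/fence')
    rect(w,A&(y>100)&(y<400)&(z>60)&(z<150),'head')
# crops
im=d['image'];cv2.imwrite('pics/tc1.png',cv2.resize(cv2.cvtColor(im[190:350,170:340],cv2.COLOR_RGB2BGR),None,fx=4.5,fy=3.7*4.5/3.7*0.8))
cv2.imwrite('pics/tc2.png',cv2.resize(cv2.cvtColor(im[170:380,390:530],cv2.COLOR_RGB2BGR),None,fx=2.8,fy=2.8))
E
```

```text
top desk z 0.5840114759212156
carriers 1217 c [ 597.  -280.2] sz [63.6 64.3] ang 87.98 z 21.7
carriers 797 c [ 450.7 -269.9] sz [64.3 40.4] ang 88.22 z 21.4
riser 8622 c [ 521.1 -365.1] sz [130.8 311.3] ang 86.8 z 62.6
apron+ 12674 c [533.5  39.2] sz [188.9 249.1] ang 11.12 z 20.2
bar/fence 476 c [552.7 -46. ] sz [160.  12.] ang 11.09 z 48.2
bar/fence 70 c [587.3 -13.9] sz [ 7.8 33.7] ang 10.23 z 36.9
bar/fence 71 c [563.9 114.8] sz [ 6.8 34.4] ang 10.35 z 36.7
bar/fence 113 c [519.7 130.5] sz [50.   8.1] ang 11.73 z 36.7
bar/fence 69 c [508.3 -28. ] sz [ 6.8 32.7] ang 10.61 z 36.7
bar/fence 73 c [484.6  99.5] sz [ 7.8 34.7] ang 10.58 z 36.6
bar/fence 64 c [433.6 135.4] sz [29.5  4.6] ang 14.44 z 47.7
head 15427 c [497.1 251.2] sz [228.8 207.2] ang 10.18 z 105.7
scene desk z 0.7338271094156994
carriers 556 c [ 451.5 -272. ] sz [72.1 45.5] ang 89.25 z 21.5
carriers 1012 c [ 597.7 -281.7] sz [69.7 68.6] ang 87.09 z 21.6
carriers 76 c [ 679.  -318.2] sz [11.7 20.8] ang 28.12 z 22.9
riser 5129 c [ 520.  -364.1] sz [129.4 318.2] ang 85.85 z 62.6
apron+ 8236 c [534.2  41.3] sz [192.2 246.7] ang 10.82 z 22.2
bar/fence 86 c [443.3 143. ] sz [49.9 10.7] ang 16.63 z 44.6
bar/fence 454 c [550.6 -27.4] sz [163.2  47.8] ang 9.68 z 47.2
bar/fence 78 c [520.5 130.8] sz [51.3  8.9] ang 9.42 z 36.3
head 9300 c [498.1 252.3] sz [231.7 207.5] ang 10.45 z 100.1
```

```bash
cat >> h.py <<'E'
def rel(tip,yaw_y,flip=False):
    """tip xyz of fingertips, yaw_y: world angle(deg) of tool y axis. print needed shift in current tool frame & rz"""
    T=T_tool();o=ctrl.get_obs()
    y=np.array([np.cos(np.radians(yaw_y)),np.sin(np.radians(yaw_y)),0]);z=np.array([0,0,-1.]);x=np.cross(y,z)
    G=np.stack([x,y,z],1);tcp=np.array(tip,float)-z*182
    s=T[:3,:3].T@(tcp-T[:3,3])/1000;rv=np.degrees(R.from_matrix(T[:3,:3].T@G).as_rotvec())
    print('shift m',s.round(4),'rot',rv.round(2),'q',np.array(o['qpos']).round(2),'t',o['t'])
E
python3 - <<'E'
from h import *
T=T_tool();print(T.round(3));print('toolyaw y',np.degrees(np.arctan2(T[1,1],T[0,1])))
c=np.array([598,-248.5-27]);
rel([*c,3],-2);rel([*c,3],178)
E
```

```text
[[-9.25000e-01  3.80000e-01  0.00000e+00  2.37462e+02]
 [ 3.80000e-01  9.25000e-01 -0.00000e+00  5.78114e+02]
 [-0.00000e+00 -0.00000e+00 -1.00000e+00  4.04664e+02]
 [ 0.00000e+00  0.00000e+00  0.00000e+00  1.00000e+00]]
toolyaw y 67.66740951831501
shift m [-0.6579 -0.6526  0.2197] rot [ 0.    0.   69.67] q [ 1.16  0.42  1.63 -0.    1.09 -0.02] t 1.3
shift m [-0.6579 -0.6526  0.2197] rot [  -0.      0.   -110.33] q [ 1.16  0.42  1.63 -0.    1.09 -0.02] t 1.3
```

View pics/tc1.png

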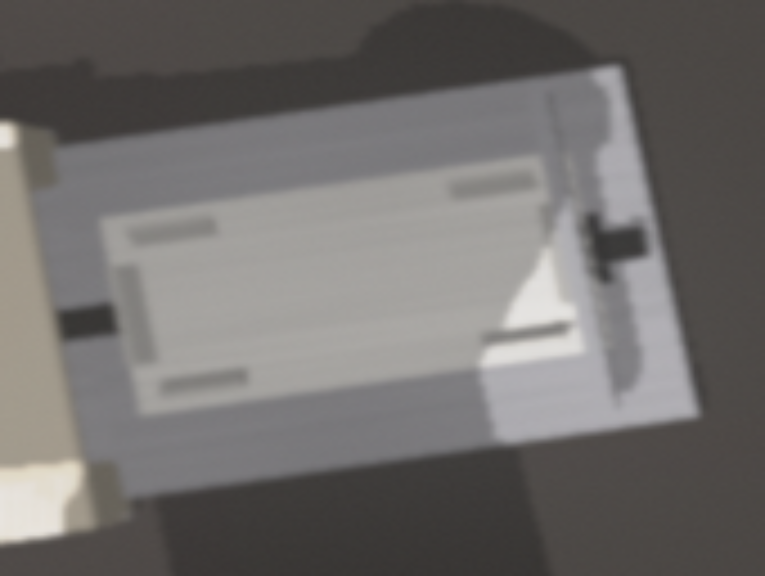

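```bash
python3 -m handwheel '[{"gripper":0,"tx":-0.041,"ty":-0.041},{"gripper":0,"tx":-0.041,"ty":-0.041},{"gripper":0,"tx":-0.041,"ty":-0.041},{"gripper":0,"tx":-0.041,"ty":-0.041},{"gripper":0,"tx":-0.041,"ty":-0.041},{"gripper":0,"tx":-0.041,"ty":-0.041},{"gripper":0,"tx":-0.041,"ty":-0.041},{"gripper":0,"tx":-0.041,"ty":-0.041}]'
python3 -m handwheel '[{"gripper":0,"tx":-0.041,"ty":-0.041},{"gripper":0,"tx":-0.041,"ty":-0.041},{"gripper":0,"tx":-0.041,"ty":-0.041},{"gripper":0,"tx":-0.041,"ty":-0.041},{"gripper":0,"tx":-0.041,"ty":-0.041},{"gripper":0,"tx":-0.041,"ty":-0.041},{"gripper":0,"tx":-0.041,"ty":-0.041},{"gripper":0,"tx":-0.041,"ty":-0.041}]'
python3 -m handwheel '[{"gripper":0,"rz":9.95},{"gripper":0,"rz":9.95},{"gripper":0,"rz":9.95},{"gripper":0,"rz":9.95},{"gripper":0,"rz":9.95},{"gripper":0,"rz":9.95},{"gripper":0,"rz":9.95},{"gripper":0}]'
python3 - <<'E'
from h import *
d=cap('wrist');save(d,'w1.png')
W=cloud(d);x,y,z=W[...,0],W[...,1],W[...,2]
m=((y<-200)&(y>-300)&(x>540)&(x<660)&(z>12)&(z<30)).astype(np.uint8)
n,l,st,c=cv2.connectedComponentsWithStats(m)
for i in range(1,n):
  if st[i,4]>100: print(st[i,4],cv2.minAreaRect(W[l==i][:,:2].astype(np.float32)),np.median(W[l==i][:,2]))
rel([598,-275.5,3],-2)
E
```

```text
shift m [-0.6578 -0.6526  0.2197] rot [ 0.   -0.   69.67] q [ 1.16  0.42  1.63 -0.    1.09 -0.02] t 1.35$[0]: bad value
$[0]: bad value
$[0]: bad value
```

View pics/w1.png

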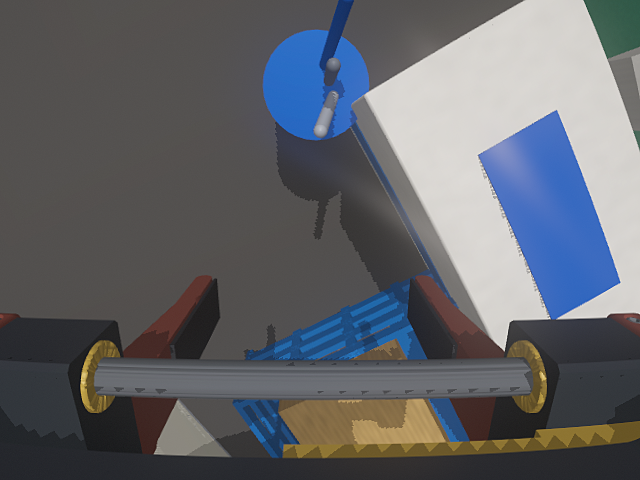

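The arm did not move: the rows were refused (the picture shows only the start view, with the blue tray and pen cup). Each row probably needs all seven keys.

```bash
python3 -m handwheel '[{"gripper":0,"tx":-0.041,"ty":-0.041,"tz":0,"rx":0,"ry":0,"rz":0},{"gripper":0,"tx":-0.041,"ty":-0.041,"tz":0,"rx":0,"ry":0,"rz":0},{"gripper":0,"tx":-0.041,"ty":-0.041,"tz":0,"rx":0,"ry":0,"rz":0},{"gripper":0,"tx":-0.041,"ty":-0.041,"tz":0,"rx":0,"ry":0,"rz":0},{"gripper":0,"tx":-0.041,"ty":-0.041,"tz":0,"rx":0,"ry":0,"rz":0},{"gripper":0,"tx":-0.041,"ty":-0.041,"tz":0,"rx":0,"ry":0,"rz":0},{"gripper":0,"tx":-0.041,"ty":-0.041,"tz":0,"rx":0,"ry":0,"rz":0},{"gripper":0,"tx":-0.041,"ty":-0.041,"tz":0,"rx":0,"ry":0,"rz":0}]'
```

```text
t: 2.35
ee_pos: [416.7, 148.3, 405.0]
orientation: [0.608, 3.081, 0.001]
ft_force: [0.9, 1.4, 0.6]
width: 88.3
```

```bash
python3 -m handwheel '[{"gripper":0,"tx":-0.041,"ty":-0.041,"tz":0,"rx":0,"ry":0,"rz":0},{"gripper":0,"tx":-0.041,"ty":-0.041,"tz":0,"rx":0,"ry":0,"rz":0},{"gripper":0,"tx":-0.041,"ty":-0.041,"tz":0,"rx":0,"ry":0,"rz":0},{"gripper":0,"tx":-0.041,"ty":-0.041,"tz":0,"rx":0,"ry":0,"rz":0},{"gripper":0,"tx":-0.041,"ty":-0.041,"tz":0,"rx":0,"ry":0,"rz":0},{"gripper":0,"tx":-0.041,"ty":-0.041,"tz":0,"rx":0,"ry":0,"rz":0},{"gripper":0,"tx":-0.041,"ty":-0.041,"tz":0,"rx":0,"ry":0,"rz":0},{"gripper":0,"tx":-0.041,"ty":-0.041,"tz":0,"rx":0,"ry":0,"rz":0}]'
python3 -m handwheel '[{"gripper":0,"tx":0,"ty":0,"tz":0,"rx":0,"ry":0,"rz":9.95},{"gripper":0,"tx":0,"ty":0,"tz":0,"rx":0,"ry":0,"rz":9.95},{"gripper":0,"tx":0,"ty":0,"tz":0,"rx":0,"ry":0,"rz":9.95},{"gripper":0,"tx":0,"ty":0,"tz":0,"rx":0,"ry":0,"rz":9.95},{"gripper":0,"tx":0,"ty":0,"tz":0,"rx":0,"ry":0,"rz":9.95},{"gripper":0,"tx":0,"ty":0,"tz":0,"rx":0,"ry":0,"rz":9.95},{"gripper":0,"tx":0,"ty":0,"tz":0,"rx":0,"ry":0,"rz":9.95},{"gripper":0,"tx":0,"ty":0,"tz":0,"rx":0,"ry":0,"rz":0}]'
python3 - <<'E'
from h import *
d=cap('wrist');save(d,'w2.png')
W=cloud(d);x,y,z=W[...,0],W[...,1],W[...,2]
m=((y<-200)&(y>-310)&(x>540)&(x<660)&(z>12)&(z<30)).astype(np.uint8)
n,l,st,c=cv2.connectedComponentsWithStats(m)
for i in range(1,n):
  if st[i,4]>100: print(st[i,4],cv2.minAreaRect(W[l==i][:,:2].astype(np.float32)),np.median(W[l==i][:,2]))
rel([598,-275.5,3],-2)
E
```

```text
t: 3.35
ee_pos: [595.5, -279.9, 404.7]
orientation: [0.609, 3.082, 0.0]
ft_force: [0.3, -0.6, 0.3]
width: 87.8
t: 4.35
ee_pos: [595.0, -278.0, 404.6]
orientation: [-2.258, -2.184, 0.0]
ft_force: [-0.5, 0.5, -0.3]
width: 87.9
4171 ((596.1824951171875, -279.1780700683594), (62.739444732666016, 64.16094207763672), 88.82035064697266) 21.36484683894639
shift m [0.0025 0.003  0.2197] rot [-0.   -0.    0.22] q [-0.46  0.47  1.56  0.    1.12 -0.42] t 4.4
```

View pics/w2.png

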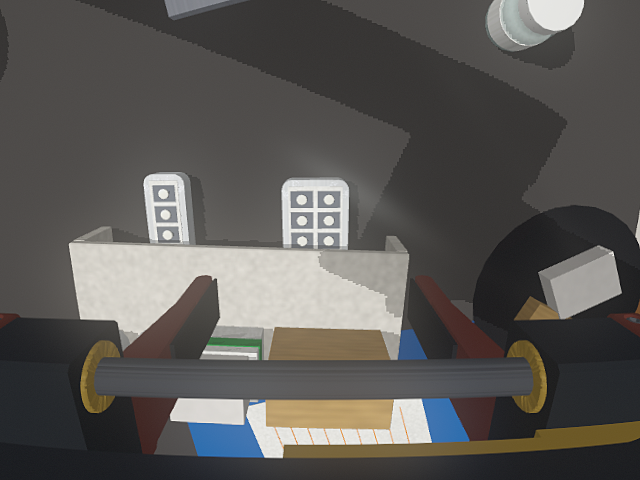

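```bash
python3 -m handwheel '[{"gripper":0,"tx":0.004,"ty":0.002,"tz":0.05,"rx":0,"ry":0,"rz":0.2},{"gripper":0,"tx":0,"ty":0,"tz":0.055,"rx":0,"ry":0,"rz":0},{"gripper":0,"tx":0,"ty":0,"tz":0.055,"rx":0,"ry":0,"rz":0},{"gripper":0,"tx":0,"ty":0,"tz":0.04,"rx":0,"ry":0,"rz":0},{"gripper":0,"tx":0,"ty":0,"tz":0.018,"rx":0,"ry":0,"rz":0},{"gripper":0,"tx":0,"ty":0,"tz":0,"rx":0,"ry":0,"rz":0}]'
python3 -m handwheel '[{"gripper":1,"tx":0,"ty":0,"tz":0,"rx":0,"ry":0,"rz":0},{"gripper":1,"tx":0,"ty":0,"tz":0,"rx":0,"ry":0,"rz":0},{"gripper":1,"tx":0,"ty":0,"tz":0,"rx":0,"ry":0,"rz":0},{"gripper":1,"tx":0,"ty":0,"tz":0,"rx":0,"ry":0,"rz":0},{"gripper":1,"tx":0,"ty":0,"tz":0,"rx":0,"ry":0,"rz":0},{"gripper":1,"tx":0,"ty":0,"tz":0,"rx":0,"ry":0,"rz":0}]'
```

```text
t: 5.15
ee_pos: [597.0, -274.0, 186.0]
orientation: [-2.261, -2.179, 0.001]
ft_force: [1.1, 0.0, 0.3]
width: 87.8
t: 5.9
ee_pos: [597.5, -274.2, 188.1]
orientation: [2.262, 2.178, 0.001]
ft_force: [-1.2, 0.8, 6.8]
width: 63.7
```

```bash
python3 -m handwheel '[{"gripper":1,"tx":0.005,"ty":0,"tz":-0.0015,"rx":0,"ry":0,"rz":0},{"gripper":1,"tx":0.012,"ty":0,"tz":0,"rx":0,"ry":0,"rz":0},{"gripper":1,"tx":0.02,"ty":0,"tz":0,"rx":0,"ry":0,"rz":0},{"gripper":1,"tx":0.02,"ty":0,"tz":0,"rx":0,"ry":0,"rz":0},{"gripper":1,"tx":0.02,"ty":0,"tz":0,"rx":0,"ry":0,"rz":0},{"gripper":1,"tx":0.02,"ty":0,"tz":0,"rx":0,"ry":0,"rz":0},{"gripper":1,"tx":0.02,"ty":0,"tz":0,"rx":0,"ry":0,"rz":0},{"gripper":1,"tx":0.008,"ty":0,"tz":0,"rx":0,"ry":0,"rz":0}]'
python3 - <<'E'
from h import *
d=cap('top');save(d,'t2.png')
E
```

```text
t: 6.9
ee_pos: [601.9, -147.5, 188.2]
orientation: [-2.262, -2.18, 0.0]
ft_force: [0.7, -1.7, -0.9]
width: 63.5
```

View pics/t2.png

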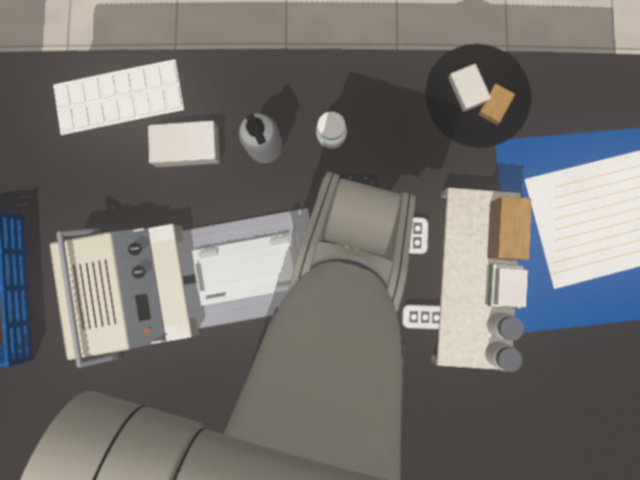

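```bash
python3 -m handwheel '[{"gripper":0,"tx":0,"ty":0,"tz":0,"rx":0,"ry":0,"rz":0},{"gripper":0,"tx":0,"ty":0,"tz":0,"rx":0,"ry":0,"rz":0},{"gripper":0,"tx":0,"ty":0,"tz":0,"rx":0,"ry":0,"rz":0},{"gripper":0,"tx":0,"ty":0,"tz":0,"rx":0,"ry":0,"rz":0},{"gripper":0,"tx":0,"ty":0,"tz":0,"rx":0,"ry":0,"rz":0},{"gripper":0,"tx":0,"ty":0,"tz":0,"rx":0,"ry":0,"rz":0}]'
python3 -m handwheel '[{"gripper":0,"tx":0,"ty":0,"tz":-0.03,"rx":0,"ry":0,"rz":0},{"gripper":0,"tx":-0.05,"ty":0,"tz":-0.06,"rx":0,"ry":0,"rz":0},{"gripper":0,"tx":-0.05,"ty":0,"tz":-0.06,"rx":0,"ry":0,"rz":0},{"gripper":0,"tx":-0.03,"ty":0,"tz":-0.05,"rx":0,"ry":0,"rz":0},{"gripper":0,"tx":0,"ty":0,"tz":0,"rx":0,"ry":0,"rz":0},{"gripper":0,"tx":0,"ty":0,"tz":0,"rx":0,"ry":0,"rz":0}]'
python3 - <<'E'
from h import *
d=cap('wrist');save(d,'w3.png')
W=cloud(d);x,y,z=W[...,0],W[...,1],W[...,2]
m=((y<-100)&(y>-310)&(x>540)&(x<660)&(z>12)&(z<30)).astype(np.uint8)
n,l,st,c=cv2.connectedComponentsWithStats(m)
for i in range(1,n):
  if st[i,4]>100: print(st[i,4],cv2.minAreaRect(W[l==i][:,:2].astype(np.float32)),np.median(W[l==i][:,2]))
print(T_tool().round(3))
E
```

```text
t: 7.7
ee_pos: [601.9, -149.2, 188.2]
orientation: [2.263, 2.179, -0.0]
ft_force: [-0.7, 0.0, 0.7]
width: 87.8
t: 8.45
ee_pos: [597.2, -258.8, 363.6]
orientation: [-2.263, -2.178, 0.0]
ft_force: [-0.3, 0.2, -0.5]
width: 87.7
14983 ((599.4591674804688, -200.9210205078125), (160.7721405029297, 64.39498138427734), 88.20940399169922) 21.475734249470236
[[ 3.80000e-02  9.99000e-01 -2.00000e-03  5.97109e+02]
 [ 9.99000e-01 -3.80000e-02  1.00000e-03 -2.58325e+02]
 [ 1.00000e-03 -2.00000e-03 -1.00000e+00  3.62723e+02]
 [ 0.00000e+00  0.00000e+00  0.00000e+00  1.00000e+00]]
```

View pics/w3.png

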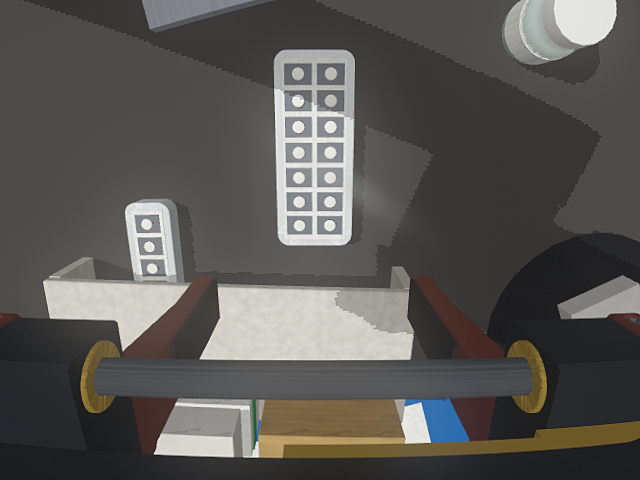

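The carrier is fully out (centre pixel ≈ (315,148)), flat and clear of the shelf. Next I grip it at its middle.

```bash
python3 - <<'E'
from h import *
rel([599.5,-200.9,6],-1.8)
E
```

```text
shift m [0.0573 0.0006 0.1748] rot [-0.14 -0.07 -0.37] q [-0.43  0.51  1.6   0.    1.04 -0.39] t 8.5
```

```bash
python3 -m handwheel '[{"gripper":0,"tx":0.028,"ty":0,"tz":0.03,"rx":0,"ry":0,"rz":0},{"gripper":0,"tx":0.029,"ty":0,"tz":0.045,"rx":0,"ry":0,"rz":-0.3},{"gripper":0,"tx":0,"ty":0,"tz":0.04,"rx":0,"ry":0,"rz":0},{"gripper":0,"tx":0,"ty":0,"tz":0.02,"rx":0,"ry":0,"rz":0},{"gripper":0,"tx":0,"ty":0,"tz":0,"rx":0,"ry":0,"rz":0},{"gripper":0,"tx":0,"ty":0,"tz":0,"rx":0,"ry":0,"rz":0}]'
python3 - <<'E'
from h import *
rel([599.5,-200.9,6],-1.8)
E
```

```text
t: 9.25
ee_pos: [600.4, -202.4, 230.1]
orientation: [2.257, 2.184, 0.001]
ft_force: [-0.2, -0.1, 0.5]
width: 87.9
shift m [ 0.0015 -0.001   0.0421] rot [ 0.08  0.02 -0.09] q [-0.34  0.66  1.7  -0.    0.78 -0.31] t 9.25
```

```bash
python3 -m handwheel '[{"gripper":0,"tx":0.001,"ty":-0.001,"tz":0.025,"rx":0,"ry":0,"rz":0},{"gripper":0,"tx":0,"ty":0,"tz":0.017,"rx":0,"ry":0,"rz":0},{"gripper":0,"tx":0,"ty":0,"tz":0,"rx":0,"ry":0,"rz":0}]'
python3 -m handwheel '[{"gripper":1,"tx":0,"ty":0,"tz":0,"rx":0,"ry":0,"rz":0},{"gripper":1,"tx":0,"ty":0,"tz":0,"rx":0,"ry":0,"rz":0},{"gripper":1,"tx":0,"ty":0,"tz":0,"rx":0,"ry":0,"rz":0},{"gripper":1,"tx":0,"ty":0,"tz":0,"rx":0,"ry":0,"rz":0},{"gripper":1,"tx":0,"ty":0,"tz":0,"rx":0,"ry":0,"rz":0},{"gripper":1,"tx":0,"ty":0,"tz":0,"rx":0,"ry":0,"rz":0}]'
python3 -m handwheel '[{"gripper":1,"tx":0,"ty":0,"tz":-0.01,"rx":0,"ry":0,"rz":0},{"gripper":1,"tx":0,"ty":0,"tz":-0.02,"rx":0,"ry":0,"rz":0},{"gripper":1,"tx":0,"ty":0,"tz":-0.03,"rx":0,"ry":0,"rz":0},{"gripper":1,"tx":0,"ty":0,"tz":-0.03,"rx":0,"ry":0,"rz":0},{"gripper":1,"tx":0,"ty":0,"tz":-0.01,"rx":0,"ry":0,"rz":0},{"gripper":1,"tx":0,"ty":0,"tz":0,"rx":0,"ry":0,"rz":0}]'
python3 - <<'E'
from h import *
d=cap('scene');save(d,'s3.png')
W=cloud(d);x,y,z=W[...,0],W[...,1],W[...,2]
rel([536,43.1,106],10.6)
E
```

```text
t: 9.62
ee_pos: [598.6, -201.2, 186.7]
orientation: [-2.257, -2.184, 0.001]
ft_force: [-0.3, -0.9, 0.6]
width: 88.2
t: 10.38
ee_pos: [599.3, -201.2, 187.9]
orientation: [2.257, 2.184, 0.001]
ft_force: [0.1, 0.0, 6.2]
width: 64.2
t: 11.12
ee_pos: [598.9, -201.1, 288.0]
orientation: [2.257, 2.184, 0.001]
ft_force: [0.2, -0.5, -3.9]
width: 64.0
shift m [ 0.2419 -0.0705 -0.001 ] rot [-2.000e-02 -1.000e-02 -1.248e+01] q [-0.34  0.58  1.69 -0.    0.88 -0.31] t 11.175
```

View pics/s3.png

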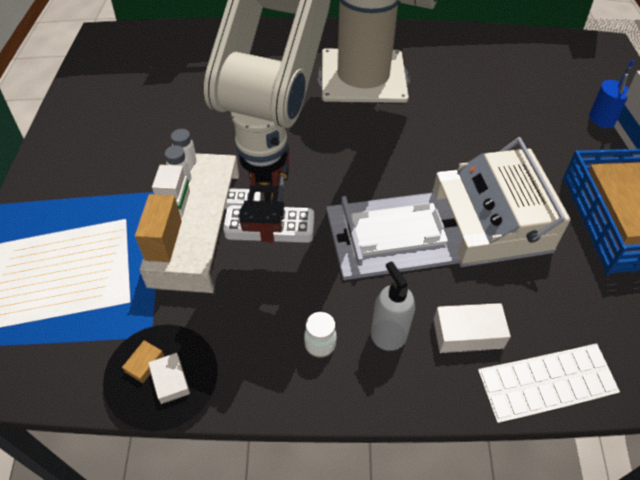

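```bash
python3 -m handwheel '[{"gripper":1,"tx":0.02,"ty":-0.006,"tz":0,"rx":0,"ry":0,"rz":0},{"gripper":1,"tx":0.04,"ty":-0.0115,"tz":0,"rx":0,"ry":0,"rz":0},{"gripper":1,"tx":0.04,"ty":-0.0115,"tz":0,"rx":0,"ry":0,"rz":0},{"gripper":1,"tx":0.04,"ty":-0.0115,"tz":0,"rx":0,"ry":0,"rz":0},{"gripper":1,"tx":0.04,"ty":-0.0115,"tz":0,"rx":0,"ry":0,"rz":0},{"gripper":1,"tx":0.04,"ty":-0.0115,"tz":0,"rx":0,"ry":0,"rz":0},{"gripper":1,"tx":0.022,"ty":-0.007,"tz":0,"rx":0,"ry":0,"rz":0},{"gripper":1,"tx":0,"ty":0,"tz":0,"rx":0,"ry":0,"rz":-6}]'
python3 -m handwheel '[{"gripper":1,"tx":0,"ty":0,"tz":0,"rx":0,"ry":0,"rz":-6.5},{"gripper":1,"tx":0,"ty":0,"tz":0,"rx":0,"ry":0,"rz":0},{"gripper":1,"tx":0,"ty":0,"tz":0,"rx":0,"ry":0,"rz":0}]'
python3 - <<'E'
from h import *
rel([536,43.1,32],10.6)
d=cap('wrist');save(d,'w4.png')
W=cloud(d);x,y,z=W[...,0],W[...,1],W[...,2]
m=((y<160)&(y>-60)&(x>440)&(x<640)&(z>105)&(z<135)).astype(np.uint8)
n,l,st,c=cv2.connectedComponentsWithStats(m)
for i in range(1,n):
  if st[i,4]>100: print(st[i,4],cv2.minAreaRect(W[l==i][:,:2].astype(np.float32)),np.median(W[l==i][:,2]))
d=cap('scene');save(d,'s4.png')
E
```

```text
t: 12.18
ee_pos: [534.7, 45.6, 286.1]
orientation: [-2.133, -2.304, 0.003]
ft_force: [0.0, -0.1, -3.6]
width: 63.7
t: 12.55
ee_pos: [535.9, 43.4, 286.7]
orientation: [-2.008, -2.415, 0.001]
ft_force: [-0.0, 0.2, -4.1]
width: 63.6
shift m [-0.0004  0.0001  0.0727] rot [-0.07 -0.01 -0.09] q [ 0.06  0.47  1.9   0.    0.78 -0.12] t 12.55
40275 ((530.2631225585938, 71.23993682861328), (82.31698608398438, 103.72897338867188), 10.353228569030762) 120.30835292500029
6060 ((545.1698608398438, -11.888254165649414), (64.51883697509766, 30.399429321289062), 10.548826217651367) 120.30483602829982
```

View pics/w4.png

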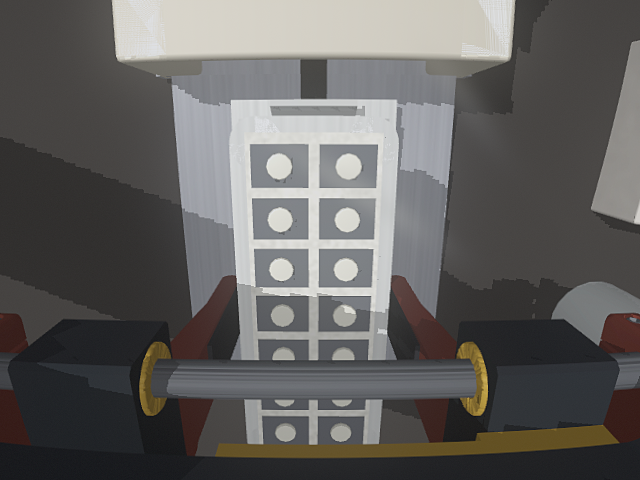

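View pics/s4.png

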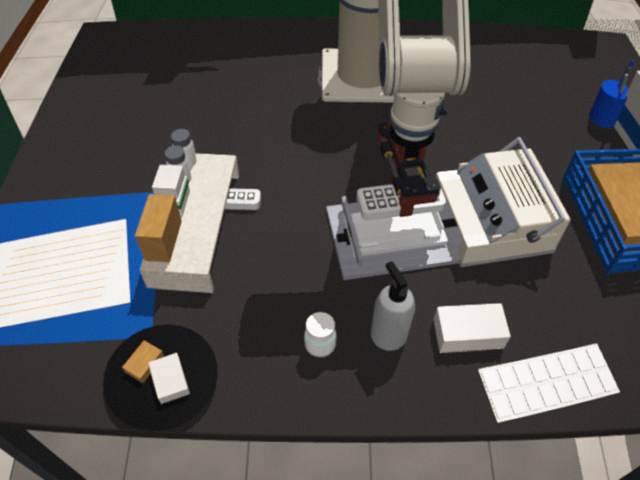

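```bash
python3 -m handwheel '[{"gripper":1,"tx":0,"ty":0.0005,"tz":0.015,"rx":0,"ry":0,"rz":0},{"gripper":1,"tx":0,"ty":0,"tz":0.02,"rx":0,"ry":0,"rz":0},{"gripper":1,"tx":0,"ty":0,"tz":0.015,"rx":0,"ry":0,"rz":0},{"gripper":1,"tx":0,"ty":0,"tz":0.01,"rx":0,"ry":0,"rz":0},{"gripper":1,"tx":0,"ty":0,"tz":0.006,"rx":0,"ry":0,"rz":0},{"gripper":1,"tx":0,"ty":0,"tz":0.004,"rx":0,"ry":0,"rz":0},{"gripper":1,"tx":0,"ty":0,"tz":0,"rx":0,"ry":0,"rz":0}]'
```

```text
t: 13.52
ee_pos: [536.9, 43.2, 217.2]
orientation: [2.006, 2.417, 0.0]
ft_force: [-0.2, -0.6, -3.9]
width: 63.7
```

```bash
python3 -m handwheel '[{"gripper":1,"tx":0,"ty":0,"tz":0.002,"rx":0,"ry":0,"rz":0},{"gripper":1,"tx":0,"ty":0,"tz":0.001,"rx":0,"ry":0,"rz":0},{"gripper":1,"tx":0,"ty":0,"tz":0,"rx":0,"ry":0,"rz":0}]'
```

```text
t: 13.9
ee_pos: [536.9, 43.2, 214.3]
orientation: [2.006, 2.417, 0.0]
ft_force: [-0.0, -0.4, -3.5]
width: 63.7
```

```bash
python3 -m handwheel '[{"gripper":1,"tx":0,"ty":0,"tz":0.001,"rx":0,"ry":0,"rz":0},{"gripper":1,"tx":0,"ty":0,"tz":0,"rx":0,"ry":0,"rz":0}]'
```

```text
t: 14.15
ee_pos: [537.0, 43.2, 213.4]
orientation: [2.006, 2.417, 0.0]
ft_force: [-1.2, 0.5, -0.2]
width: 63.8
```

```bash
python3 -m handwheel '[{"gripper":0,"tx":0,"ty":0,"tz":0,"rx":0,"ry":0,"rz":0},{"gripper":0,"tx":0,"ty":0,"tz":0,"rx":0,"ry":0,"rz":0},{"gripper":0,"tx":0,"ty":0,"tz":0,"rx":0,"ry":0,"rz":0},{"gripper":0,"tx":0,"ty":0,"tz":0,"rx":0,"ry":0,"rz":0},{"gripper":0,"tx":0,"ty":0,"tz":-0.03,"rx":0,"ry":0,"rz":0},{"gripper":0,"tx":0,"ty":0,"tz":-0.05,"rx":0,"ry":0,"rz":0},{"gripper":0,"tx":0,"ty":0,"tz":-0.05,"rx":0,"ry":0,"rz":0},{"gripper":0,"tx":-0.03,"ty":0,"tz":-0.03,"rx":0,"ry":0,"rz":0}]'
python3 -m handwheel '[{"gripper":1,"tx":-0.05,"ty":0,"tz":0,"rx":0,"ry":0,"rz":0},{"gripper":1,"tx":-0.05,"ty":0,"tz":0,"rx":0,"ry":0,"rz":0},{"gripper":1,"tx":-0.05,"ty":0,"tz":0,"rx":0,"ry":0,"rz":0},{"gripper":1,"tx":0,"ty":0,"tz":0,"rx":0,"ry":0,"rz":0}]'
python3 - <<'E'
from h import *
print(T_tool().round(3))
d=cap('wrist');save(d,'w5.png');np.save('w5.npy',cloud(d))
for k in('sled_push','sled_nest','carrier','press'):
  for r in recognise(d,k)[:2]:
    u,v=r['xy'][0]*640,r['xy'][1]*480;print(k,round(r['p'],2),round(u),round(v),at_depth(d,u,v).round(1))
t=cap('top');save(t,'t5.png');np.save('t5.npy',cloud(t))
for W in(np.load('w5.npy'),np.load('t5.npy')):
  x,y,z=W[...,0],W[...,1],W[...,2]
  for nm,lo,hi in(('carr',40.5,53),('fence+',33,39.5),('head',60,75)):
    m=((y<320)&(y>-100)&(x>400)&(x<680)&(z>lo)&(z<hi)).astype(np.uint8)
    n,l,st,c=cv2.connectedComponentsWithStats(m)
    for i in range(1,n):
      if st[i,4]>60: r=cv2.minAreaRect(W[l==i][:,:2].astype(np.float32));print(nm,st[i,4],np.round(r[0],1),np.round(r[1],1),round(r[2],2),np.median(W[l==i][:,2]).round(1))
E
```

```text
t: 15.15
ee_pos: [542.6, 14.5, 375.8]
orientation: [2.002, 2.418, 0.003]
ft_force: [0.3, 0.3, -0.1]
width: 87.6
t: 15.65
ee_pos: [570.3, -136.5, 373.2]
orientation: [2.01, 2.413, 0.0]
ft_force: [0.2, 0.6, 0.2]
width: 51.2
[[-1.80000e-01  9.84000e-01  1.00000e-03  5.70320e+02]
 [ 9.84000e-01  1.80000e-01 -1.00000e-03 -1.36507e+02]
 [-1.00000e-03  1.00000e-03 -1.00000e+00  3.73239e+02]
 [ 0.00000e+00  0.00000e+00  0.00000e+00  1.00000e+00]]
sled_push 0.65 304 96 [544.5 -37.2  26.3]
sled_nest 0.87 304 93 [544.5 -36.6  43.8]
carrier 0.68 311 47 [544.   -3.3  46.4]
press 0.58 315 118 [556.4 -52.3  20.8]
carr 7951 [545.2  -3. ] [64.6 66.3] 10.25 47.0
carr 2406 [552.  -46.9] [160.1   8.6] 10.49 48.4
fence+ 397 [587.1 -13.1] [ 7.2 34.1] 10.2 36.6
fence+ 385 [507.8 -28. ] [ 7.7 33.2] 11.75 36.6
fence+ 61 [550.5 -35.5] [47.5  0.4] 10.27 35.7
fence+ 96 [550.7 -41.2] [49.2  1.7] 11.28 34.2
carr 2832 [536.7  46.4] [ 64.2 155.3] 10.47 47.2
carr 122 [500.3 -57.2] [52.6  8. ] 10.47 48.6
fence+ 61 [586.9 -12.4] [ 8.  30.9] 10.04 36.7
fence+ 66 [563.2 114.4] [ 8.5 34.9] 13.96 35.8
fence+ 102 [519.7 130.1] [49.9  8.7] 11.43 36.3
fence+ 61 [484.5 100. ] [ 7.8 34.5] 10.64 36.1
head 3797 [511.1 179.1] [199.9  60.4] 10.48 67.1
```

View pics/w5.png

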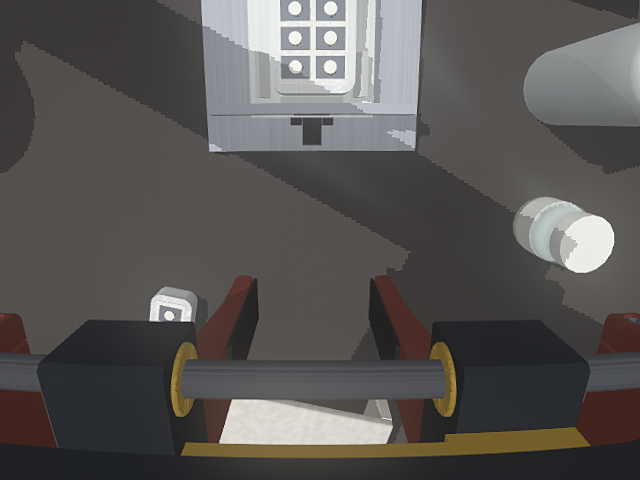

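View pics/t5.png

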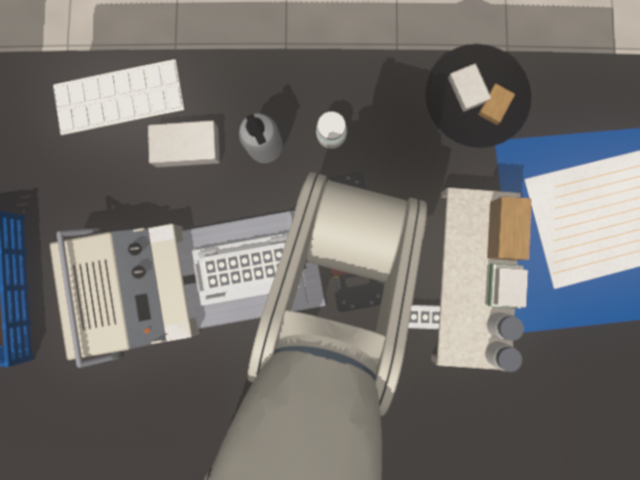

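The carrier sits flat in the nest (its top is at 47.0, as expected). In the wrist picture the push bar is at row ~115 and its pad at column ~312. Now I lower the closed fingers behind the bar.

```bash
python3 -m handwheel '[{"gripper":1,"tx":0,"ty":-0.001,"tz":0.03,"rx":0,"ry":0,"rz":0},{"gripper":1,"tx":0,"ty":0,"tz":0.04,"rx":0,"ry":0,"rz":0},{"gripper":1,"tx":0,"ty":0,"tz":0.04,"rx":0,"ry":0,"rz":0},{"gripper":1,"tx":0,"ty":0,"tz":0.03,"rx":0,"ry":0,"rz":0},{"gripper":1,"tx":0,"ty":0,"tz":0.015,"rx":0,"ry":0,"rz":0},{"gripper":1,"tx":0,"ty":0,"tz":0,"rx":0,"ry":0,"rz":0},{"gripper":1,"tx":0,"ty":0,"tz":0,"rx":0,"ry":0,"rz":0},{"gripper":1,"tx":0,"ty":0,"tz":0,"rx":0,"ry":0,"rz":0}]'
cat >> h.py <<'E'
a=np.radians(100.5);U=np.array([np.cos(a),np.sin(a)]);V=np.array([np.sin(a),-np.cos(a)])
def uv():
    o=ctrl.get_obs();p=o['ee_pos'];T=T_tool();print('u',round(p[:2]@U,1),'v',round(p[:2]@V,1),'tipz',round(p[2]-182,1),'yaw y',np.degrees(np.arctan2(T[1,1],T[0,1])).round(2),'F',np.round(o['ft_force'],1),'w',o['width'],'t',o['t'])
E
python3 -c "
from h import *
uv()
for n,p in(('bar',(552.2,-46.5)),('nest',(536,43.1)),('head',(511.1,179.1))):print(n,np.array(p)@U,np.array(p)@V)"
```

```text
t: 16.95
ee_pos: [569.6, -134.0, 219.5]
orientation: [2.005, 2.416, 0.001]
ft_force: [-0.4, 0.3, -0.1]
width: 0.4
u -235.5 v 535.6 tipz 37.5 yaw y 10.62 F [-0.4  0.3 -0.1] w 0.3939165255248901 t 16.95
bar -146.35181037848776 534.4794080214309
nest -55.29995514778462 534.8789816029912
head 82.96037686566767 535.1799658715809
```

```bash
python3 -m handwheel '[{"gripper":1,"tx":0.01,"ty":-0.0005,"tz":0.0085,"rx":0,"ry":0,"rz":0},{"gripper":1,"tx":0.02,"ty":0,"tz":0,"rx":0,"ry":0,"rz":0},{"gripper":1,"tx":0.02,"ty":0,"tz":0,"rx":0,"ry":0,"rz":0},{"gripper":1,"tx":0.015,"ty":0,"tz":0,"rx":0,"ry":0,"rz":0},{"gripper":1,"tx":0.004,"ty":0,"tz":0,"rx":0,"ry":0,"rz":0},{"gripper":1,"tx":0,"ty":0,"tz":0,"rx":0,"ry":0,"rz":0}]'
python3 -c "
from h import *
uv();d=cap('scene');save(d,'s6.png')"
```

```text
t: 17.7
ee_pos: [556.0, -65.8, 209.8]
orientation: [2.005, 2.418, 0.0]
ft_force: [-0.6, -0.2, -0.8]
width: 0.5
u -166.0 v 534.7 tipz 27.8 yaw y 10.67 F [-0.6 -0.2 -0.8] w 0.47652803315892533 t 17.7
```

View pics/s6.png

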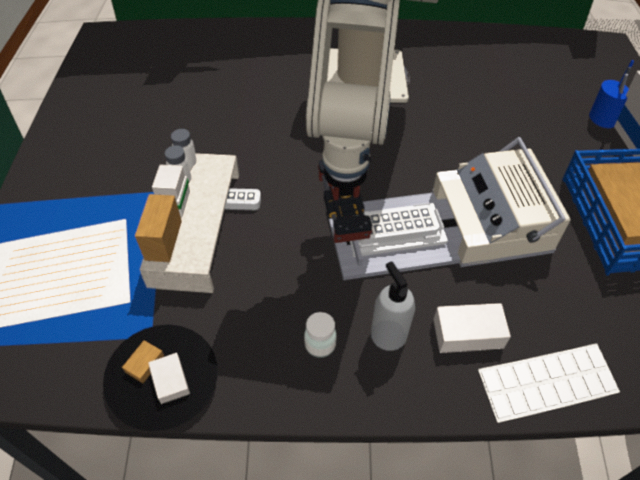

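The fingers stand just behind the bar on the centre line. I start the push gently.

```bash
python3 -m handwheel '[{"gripper":1,"tx":0.003,"ty":0,"tz":-0.0015,"rx":0,"ry":0,"rz":0},{"gripper":1,"tx":0.004,"ty":0,"tz":0,"rx":0,"ry":0,"rz":0},{"gripper":1,"tx":0.004,"ty":0,"tz":0,"rx":0,"ry":0,"rz":0},{"gripper":1,"tx":0.004,"ty":0,"tz":0,"rx":0,"ry":0,"rz":0},{"gripper":1,"tx":0.005,"ty":0,"tz":0,"rx":0,"ry":0,"rz":0},{"gripper":1,"tx":0.005,"ty":0,"tz":0,"rx":0,"ry":0,"rz":0},{"gripper":1,"tx":0.005,"ty":0,"tz":0,"rx":0,"ry":0,"rz":0}]'
python3 -c "
from h import *
uv()"
```

```text
t: 18.62
ee_pos: [550.6, -37.0, 211.4]
orientation: [2.006, 2.416, 0.0]
ft_force: [1.2, -4.5, 0.1]
width: 0.3
u -136.7 v 534.7 tipz 29.4 yaw y 10.61 F [ 1.2 -4.5  0.1] w 0.32632480482386594 t 18.625
```

```bash
python3 -m handwheel '[{"gripper":1,"tx":0.008,"ty":0,"tz":0,"rx":0,"ry":0,"rz":0},{"gripper":1,"tx":0.008,"ty":0,"tz":0,"rx":0,"ry":0,"rz":0},{"gripper":1,"tx":0.008,"ty":0,"tz":0,"rx":0,"ry":0,"rz":0},{"gripper":1,"tx":0.008,"ty":0,"tz":0,"rx":0,"ry":0,"rz":0},{"gripper":1,"tx":0.008,"ty":0,"tz":0,"rx":0,"ry":0,"rz":0},{"gripper":1,"tx":0.008,"ty":0,"tz":0,"rx":0,"ry":0,"rz":0},{"gripper":1,"tx":0.008,"ty":0,"tz":0,"rx":0,"ry":0,"rz":0},{"gripper":1,"tx":0.008,"ty":0,"tz":0,"rx":0,"ry":0,"rz":0}]'
python3 -c "
from h import *
uv()"
```

```text
t: 19.62
ee_pos: [538.8, 26.0, 211.4]
orientation: [2.006, 2.416, 0.0]
ft_force: [0.9, -5.8, 0.7]
width: 0.7
u -72.6 v 534.5 tipz 29.4 yaw y 10.61 F [ 0.9 -5.8  0.7] w 0.6780707006797482 t 19.625
```

```bash
python3 -m handwheel '[{"gripper":1,"tx":0.008,"ty":0.0002,"tz":0,"rx":0,"ry":0,"rz":0},{"gripper":1,"tx":0.008,"ty":0,"tz":0,"rx":0,"ry":0,"rz":0},{"gripper":1,"tx":0.008,"ty":0,"tz":0,"rx":0,"ry":0,"rz":0},{"gripper":1,"tx":0.008,"ty":0,"tz":0,"rx":0,"ry":0,"rz":0},{"gripper":1,"tx":0.008,"ty":0,"tz":0,"rx":0,"ry":0,"rz":0},{"gripper":1,"tx":0.008,"ty":0,"tz":0,"rx":0,"ry":0,"rz":0},{"gripper":1,"tx":0.008,"ty":0,"tz":0,"rx":0,"ry":0,"rz":0},{"gripper":1,"tx":0.008,"ty":0,"tz":0,"rx":0,"ry":0,"rz":0}]'
python3 -c "
from h import *
uv();d=cap('scene');save(d,'s7.png')"
```

```text
t: 20.62
ee_pos: [527.1, 88.9, 211.4]
orientation: [2.006, 2.417, -0.0]
ft_force: [0.1, -4.8, 2.0]
width: 0.7
u -8.6 v 534.5 tipz 29.4 yaw y 10.61 F [ 0.1 -4.8  2. ] w 0.670634091814835 t 20.625
```

View pics/s7.png

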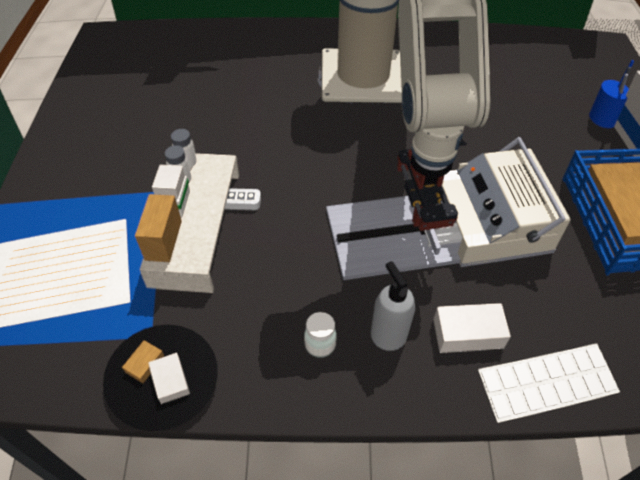

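The sled (bar near (437,235)) is running straight in with about 43 mm to go. I slow down for the end.

```bash
python3 -m handwheel '[{"gripper":1,"tx":0.008,"ty":0.0003,"tz":0,"rx":0,"ry":0,"rz":0},{"gripper":1,"tx":0.008,"ty":0,"tz":0,"rx":0,"ry":0,"rz":0},{"gripper":1,"tx":0.008,"ty":0,"tz":0,"rx":0,"ry":0,"rz":0},{"gripper":1,"tx":0.006,"ty":0,"tz":0,"rx":0,"ry":0,"rz":0},{"gripper":1,"tx":0.005,"ty":0,"tz":0,"rx":0,"ry":0,"rz":0},{"gripper":1,"tx":0.003,"ty":0,"tz":0,"rx":0,"ry":0,"rz":0},{"gripper":1,"tx":0.001,"ty":0,"tz":0,"rx":0,"ry":0,"rz":0}]'
python3 -c "
from h import *
uv()"
python3 -m handwheel '[{"gripper":1,"tx":0.001,"ty":0,"tz":0,"rx":0,"ry":0,"rz":0},{"gripper":1,"tx":0.001,"ty":0,"tz":0,"rx":0,"ry":0,"rz":0}]'
python3 -c "
from h import *
uv()"
```

```text
t: 21.55
ee_pos: [520.2, 127.2, 211.4]
orientation: [2.006, 2.417, -0.0]
ft_force: [1.4, -6.5, 3.0]
width: 0.3
u 30.3 v 534.6 tipz 29.4 yaw y 10.63 F [ 1.4 -6.5  3. ] w 0.30736126471861325 t 21.55
t: 21.8
ee_pos: [519.8, 129.0, 211.4]
orientation: [2.006, 2.417, -0.0]
ft_force: [2.0, -6.3, 2.3]
width: 0.0
u 32.1 v 534.6 tipz 29.4 yaw y 10.62 F [ 2.  -6.3  2.3] w 0.02747894995534377 t 21.8
```

```bash
python3 -m handwheel '[{"gripper":1,"tx":0.001,"ty":0,"tz":0,"rx":0,"ry":0,"rz":0},{"gripper":1,"tx":0.001,"ty":0,"tz":0,"rx":0,"ry":0,"rz":0}]'
python3 -m handwheel '[{"gripper":1,"tx":0.001,"ty":0,"tz":0,"rx":0,"ry":0,"rz":0}]'
python3 -m handwheel '[{"gripper":1,"tx":0.001,"ty":0,"tz":0,"rx":0,"ry":0,"rz":0}]'
python3 -c "
from h import *
uv()"
```

```text
t: 22.05
ee_pos: [519.5, 130.9, 211.4]
orientation: [2.006, 2.417, -0.001]
ft_force: [1.7, -7.1, 1.8]
width: 0.4
t: 22.18
ee_pos: [519.3, 131.9, 211.4]
orientation: [2.006, 2.417, -0.001]
ft_force: [1.2, -6.3, 2.9]
width: 0.3
t: 22.3
ee_pos: [519.1, 132.6, 211.4]
orientation: [2.005, 2.417, -0.001]
ft_force: [2.5, -13.6, 3.2]
width: 0.5
u 35.8 v 534.6 tipz 29.4 yaw y 10.65 F [  2.5 -13.6   3.2] w 0.5410891790811974 t 22.3
```

The force rises where expected (u = 35.8 against 34.9). One more millimetre to seat it squarely.

```bash
python3 -m handwheel '[{"gripper":1,"tx":0.001,"ty":0,"tz":0,"rx":0,"ry":0,"rz":0},{"gripper":1,"tx":0,"ty":0,"tz":0,"rx":0,"ry":0,"rz":0}]'
python3 -c "
from h import *
uv()"
```

```text
t: 22.55
ee_pos: [519.1, 132.8, 211.4]
orientation: [2.004, 2.417, -0.002]
ft_force: [2.6, -15.8, 2.9]
width: -0.0
u 36.0 v 534.6 tipz 29.4 yaw y 10.66 F [  2.6 -15.8   2.9] w -0.036345887029646584 t 22.55
```

Firm stop. Back off, rise and check.

```bash
python3 -m handwheel '[{"gripper":1,"tx":-0.005,"ty":0,"tz":0,"rx":0,"ry":0,"rz":0},{"gripper":1,"tx":-0.025,"ty":0,"tz":0,"rx":0,"ry":0,"rz":0},{"gripper":1,"tx":-0.04,"ty":0,"tz":0,"rx":0,"ry":0,"rz":0},{"gripper":1,"tx":-0.05,"ty":0,"tz":-0.03,"rx":0,"ry":0,"rz":0},{"gripper":1,"tx":-0.05,"ty":0,"tz":-0.05,"rx":0,"ry":0,"rz":0},{"gripper":1,"tx":-0.05,"ty":0,"tz":-0.05,"rx":0,"ry":0,"rz":0},{"gripper":1,"tx":0,"ty":0,"tz":-0.04,"rx":0,"ry":0,"rz":0},{"gripper":1,"tx":0,"ty":0,"tz":0,"rx":0,"ry":0,"rz":0}]'
python3 - <<'E'
from h import *
uv()
for nm in('wrist','top'):
  d=cap(nm);save(d,nm+'9.png');W=cloud(d);x,y,z=W[...,0],W[...,1],W[...,2]
  for k,lo,hi,y0,y1 in(('bar',40.5,53,90,180),('head',60,75,90,320),('slim',12,30,-320,-180)):
    m=((y<y1)&(y>y0)&(x>400)&(x<680)&(z>lo)&(z<hi)).astype(np.uint8)
    n,l,st,c=cv2.connectedComponentsWithStats(m)
    for i in range(1,n):
      if st[i,4]>80:
        P=W[l==i];r=cv2.minAreaRect(P[:,:2].astype(np.float32));print(nm,k,st[i,4],np.round(r[0],1),np.round(r[1],1),round(r[2],2),np.median(P[:,2]).round(1),'u',np.percentile(P[:,:2]@U,[2,50,98]).round(1),'v',np.percentile(P[:,:2]@V,[2,98]).round(1))
E
```

```text
t: 23.55
ee_pos: [558.0, -71.0, 372.6]
orientation: [2.005, 2.412, 0.006]
ft_force: [1.0, 1.0, -0.1]
width: 0.5
u -171.5 v 535.7 tipz 190.6 yaw y 10.54 F [ 1.   1.  -0.1] w 0.5260097463447779 t 23.55
wrist slim 87 [ 439.9 -238.1] [15.2  3.6] 8.03 18.3 u [-316.  -314.2 -312.8] v [382.2 396.2]
wrist slim 456 [ 439.2 -304.7] [23.3 34.2] 9.35 21.5 u [-394.8 -380.9 -363.5] v [365.9 387.1]
top bar 477 [516.3 147.4] [196.6  11.4] 11.13 48.1 u [46.5 50.1 54.3] v [445.4 622.6]
top head 3792 [510.8 180.3] [199.7  63. ] 10.59 67.0 u [ 54.3  81.5 108.8] v [439.9 630. ]
top slim 798 [ 450.6 -269.9] [65.3 40.6] 88.01 21.3 u [-378.7 -347.6 -316.5] v [372.3 415. ]
```

View pics/wrist9.png

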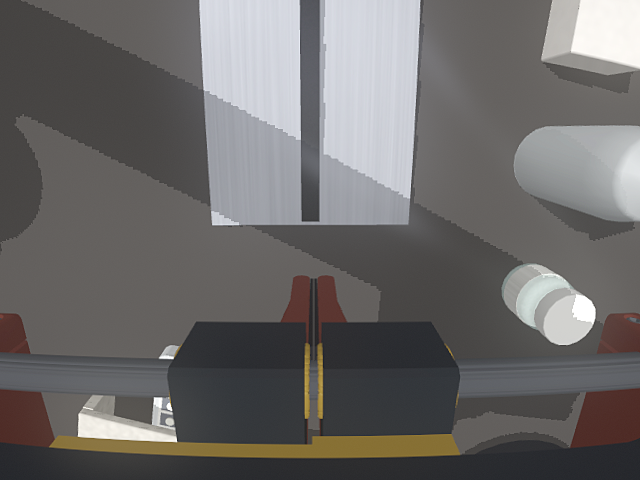

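View pics/top9.png

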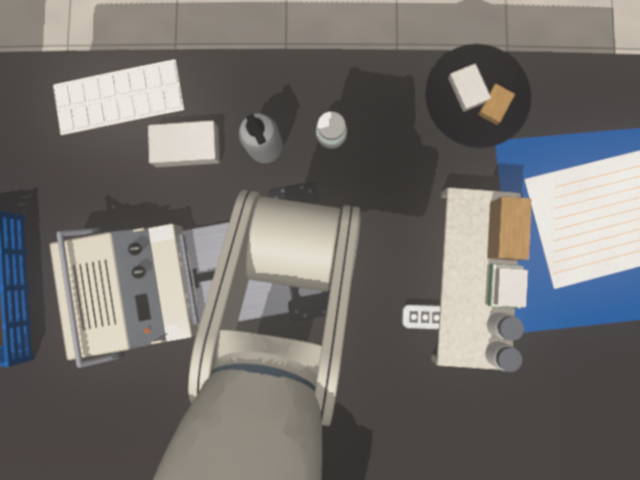

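Top view: the bar (about (192,270)) lies against the head, and the bystanders are unmoved. I take a closer look to check squareness.

```bash
python3 -m handwheel '[{"gripper":1,"tx":0.04,"ty":0,"tz":-0.02,"rx":0,"ry":0,"rz":0},{"gripper":1,"tx":0.05,"ty":0,"tz":0,"rx":0,"ry":0,"rz":0},{"gripper":1,"tx":0.04,"ty":0,"tz":0,"rx":0,"ry":0,"rz":0},{"gripper":1,"tx":0,"ty":0,"tz":0,"rx":0,"ry":0,"rz":0},{"gripper":1,"tx":0,"ty":0,"tz":0,"rx":0,"ry":0,"rz":0}]'
python3 - <<'E'
from h import *
for nm in('wrist','top'):
  d=cap(nm);save(d,nm+'10.png');W=cloud(d).reshape(-1,3);W=W[~np.isnan(W[:,0])]
  u=W[:,:2]@U;v=W[:,:2]@V-534.7;z=W[:,2]
  m=(abs(v)<77)&(z>45)&(z<51)&(u>35)&(u<60)
  print(nm,'bar n',m.sum(),'u',np.percentile(u[m],[2,50,98]).round(1))
  if m.sum()>50:
    b=np.linspace(-77,77,12);lo=[];cv=[]
    for i in range(11):
      k=m&(v>b[i])&(v<b[i+1])
      if k.sum()>5: lo.append(np.percentile(u[k],8));cv.append((b[i]+b[i+1])/2)
    print('outer edge',np.round(lo,1),'slope',np.polyfit(cv,lo,1)[0].round(4))
  h=(abs(v)<95)&(z>60)&(z<72)&(u>40)&(u<100);b=np.linspace(-95,95,12);lo=[np.percentile(u[h&(v>b[i])&(v<b[i+1])],1) for i in range(11) if (h&(v>b[i])&(v<b[i+1])).sum()>5]
  print('head edge',np.round(lo,1))
E
```

```text
t: 24.28
ee_pos: [532.9, 57.6, 388.3]
orientation: [-2.004, -2.418, 0.003]
ft_force: [0.7, -0.4, -0.1]
width: 0.2
wrist bar n 2017 u [46.8 50.8 54.7]
outer edge [46.9 46.8 47.4 47.4 47.4 47.4 47.4 47.6 47.7 47.2 47.4] slope 0.0036
head edge [54.7 55.2 55.  54.9 54.8 54.8 54.9 55.1 55.3 55.6 55.2]Traceback (most recent call last):
  File "<stdin>", line 6, in <module>
    return _quantile_unchecked(
        a, q, axis, out, overwrite_input, method, keepdims, weights)
    return _ureduce(a,
                    func=_quantile_ureduce_func,
    ...<5 lines>...
                    overwrite_input=overwrite_input,
                    method=method)
    r = func(a, **kwargs)
    result = _quantile(arr,
                       quantiles=q,
    ...<2 lines>...
                       out=out,
                       weights=wgt)
    slices_having_nans = np.isnan(arr[-1, ...])
                                  ~~~^^^^^^^^^
IndexError: index -1 is out of bounds for axis 0 with size 0
```

View pics/wrist10.png

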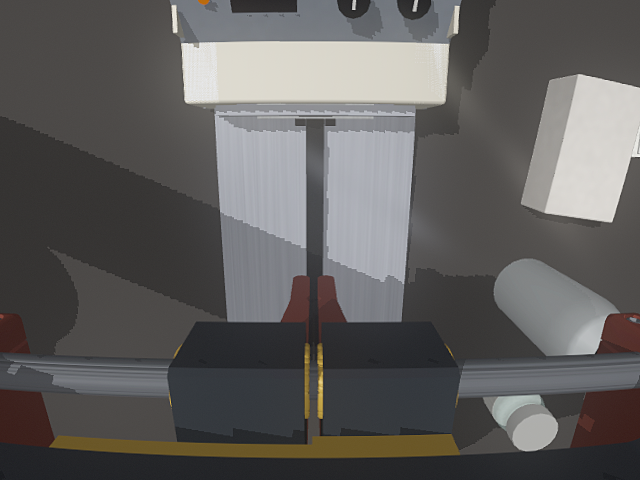

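The bar's outer face lies about 7.7 mm before the head front, so the 8 mm bar is touching. It is square to within about 0.004 rad. I hand the job in.

```bash
python3 -c "
from h import *
print(ctrl.close_job())"
```

```text
the job is handed in; nothing more can be done
None
```

The press is loaded and I handed the job in at about 24 s of the 58 s allowed; no verdict was reported.

I drew the wide carrier out by its nose, let go of it on the open desk, and gripped it again at its middle. I laid it in the nest (its top then stood at the expected height) and pushed the sled in with closed fingers on the centre line. The push took about 4 to 7 N until the bar met the head, where it rose to about 16 N.

**Last checks:**
- **Push bar:** its outer face is 7.7 mm before the head's front, so the 8 mm bar is touching, and it is square to within about 0.004 rad.
- **Bystanders:** the slim carrier measures the same position as at the start. The bottle, jar and carton look unmoved in the top picture, but I did not measure them.
- **Robot:** clear of everything.

**What failed or was not checked:**
- My first move was refused because the rows lacked some keys; the arm did not move.
- The last script crashed on the top camera, where the arm hid the bar, so squareness rests on the wrist camera alone.
- The carrier under the hood could not be seen after the push. Its place there rests on the check before the push.

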